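# Slide a panel carrier under the spring flap of a bonding fixture

## Robot

A 6-joint arm with a two-finger parallel gripper is mounted at the origin on the work surface. World frame = base frame: x ahead of the robot, y to its left, z up, the work surface at z = 0. Lengths are in m, angles in rad, forces in N, time in s.
With the tool pointing down it reaches from about 0.35 to 0.85 m from the base axis. Payload 8.1 kg.
Tool frame: the origin (TCP) lies at the centre of the arm's flange, where the gripper is bolted on; the fingertips stand 173 mm ahead of it and the grasp point (between the pads) lies 155 mm ahead of it; z points along the fingers, y is the line along which they close (so a half turn about z gives the same grasp; the last joint's range is limited). The gripper opens to 85 mm and grips with 20 to 120 N. Pads are 22 mm wide; open, the fingers measure 114 mm over their backs; the gripper's body (76 mm by 85 mm) begins 54 mm behind the grasp point. The pads swing forward as they close: fully open they stand 13 mm farther back than shut.
Start: joints at [-0.085, 0.13, 1.488, -0, 1.523, -0.085], TCP at [0.6, 0, 0.405] pointing down, gripper open.
Joint ranges: [-2.96, 2.96], [-0.89, 2.26], [0.02, 2.5], [-1.34, 4.48], [0, 2.73], [-2.66, 2.66]. Speed limits (rad/s): [2.39, 2.39, 2.79, 3.14, 3.14, 3.14].

## Interface

Orientations are given as a rotation vector (axis times angle).
In Python, from bench import arm gives the robot as it stands.
- The arm moves only by the tool servo_tool, never from a script. Its argument "commands" is one flat list of numbers, 5 for each row, row after row: the shift along the tool's x, y, z in m, then the turn about the tool's z in rad, then the closure, from -1 (fully open) to 1 (shut). In form: [tx, ty, tz, spin, jaw, tx, ty, tz, spin, jaw, ...]. A call has 1 to 20 rows; each row shifts and turns the commanded pose from where the row before left it, along the tool's axes as they then stand; what a row does not reach is not made up. A row lasts 1/8 s, in which the tool goes at most 62.5 mm and 10.7 degrees, less where a joint would pass 70% of its speed; a pose out of reach is approached as far as the arm can. A call with a gripper value outside its range is refused whole. The fingers move at their own pace and stop on an object; "newtons" is the grip in N (left out, the last holds). Time passes only in rows, so rows that do not move let the fingers close. It gives the time, the measured TCP pose, the force, the opening and the grip force at its end, in the units of the state.
- arm.get_obs(): the state, without advancing time (a new reading comes with each control period).
- arm.get_image(name): name is "scene" or "side" or "wrist"; returns a dict with "frame" (400x640x3 uint8, red, green, blue), "range_z" (400x640 float32, m along the optical axis (not along the pixel's ray), 0 where there is no reading), "fx", "fy", "cx", "cy" (pixels), "R" (3x3) and "t" (3): a world point X has camera coordinates R X + t; the wrist camera has in their place "hand_eye" (4x4, takes a point from camera to tool coordinates, whose origin is the TCP and whose axes are the flange's). Camera axes: x right, y down, z forward; pixel columns grow to the right and rows downward; lengths in m; the calibration is good to about 2 mm. A picture is of the moment at which its call begins: read the wrist's pose just before it.
- arm.finish_job(): hands the job in; it is judged then, once.
The state is a dict: "time": time; "joint_positions": joint angles; "qvel": joint speeds; "joint_torque": joint torques, N m; "ee_pos": TCP position; "ee_rot": TCP orientation; "ft_force": force on the tool from outside, world axes, zero at the start; "ft_torque": the same for the moment, N m; "gripper_width": finger opening in m; "grasp_force": force on a finger pad.
Only numpy, scipy, OpenCV 4.12 (cv2) and the standard library are available. Lean on these libraries where they do the work, as an engineer would, in place of code of your own. Each camera call takes 0.05 s, during which the arm holds its last target. There are 200 camera calls.

## Task

Load the blue panel carrier into the bonding fixture without gripping or lifting anything: with one fingertip press the green paddle down to hold the spring-closed white flap open, and while it is held, with the other fingertip push the carrier by its yellow end wall along its channel, under the flap, until it is fully home against the end stop. Then let the flap spring fully shut over the carrier and take the hand away. Leave the lens, the jar and the small metal gauge block standing where they are.

Things in the scene. Friction and masses are not known exactly. Their poses are not given: they have to be found in the camera images.
- fixture: Aluminium loading fixture fixed to the table, base plate 210 x 130 x 8 mm. Origin at table level under the hinge rod. z up; +x = feed direction; +y = side of the carrier's channel, -y = side of the paddle. Its frame in mm: plate x -100..110, y -60..70. Channel: floor z 8, centred on y 34, 43 wide, between fixed rails (each 4 wide, top z 16); open above for x below 45, roofed by the flap beyond.
- hinge (a point): Point on the hinge rod's axis: fixture x 0, y 0, z 28 mm. The rod (8 mm diameter) runs along x, from x -98 to 108, between two fixed bearing posts (14 mm wide in y, 9 mm in x, top z 34) at x -95 and 105. Paddle (-y side) and flap (+y side) are one rocker on it.
- flap (a joint): Angle (rad) of the rocker: 0 shut (flap level), 0.55 its limit. Pressing the paddle down raises the flap; above 0.3 the carrier passes freely. Spring 0.2 N m/rad with preload: 0.08 N m at 0, 0.17 at 0.45 (3 to 7 N on mid paddle). It springs shut when released. With the carrier home the lip drops into the gap behind the carrier's block; short of home it rests on the block and cannot shut.
- paddle (a point): Centre of the green paddle's top face. Plate 130 mm long (fixture x -100..30), 37 wide (y -45..-8), 4 thick, top at z 30 when shut; at 0.45 rad its top is at z 18.5 at y -26, z 15 at y -35. A fingertip pressing it can slide along x. With the fingertips level, 45 to 75 mm apart in fixture y, one presses it while the other stands behind the end wall, its tip some 10 mm above the channel floor.
- lip (a point): Middle of the lower edge of the red lip that hangs from the flap's front edge (fixture x 45..49, y 30..58 mm). Shut, its edge is at z 18.5 mm and bars the carrier's block; it does not give way to a push along x. The white flap is a level roof 3 mm thick, fixture x 45..105, y 0..58, underside z 27 when shut.
- stop (a point): Centre of the fixed end stop's face (faces -x), under the flap: fixture x 95, y 34, z 15 mm; stop 40 mm wide, z 8..22. The carrier is home when its nose bears on it: carrier origin then at fixture x 58, y 34, z 8 mm.
- carrier: Blue carrier lying loose in the channel, 0.15 to 0.31 kg, 74 mm (x) x 40 mm (y); origin at the centre of its underside, axes as the fixture's, nose at +x. Base 8 mm thick; block with a green glass panel, x -3..37, 18 high; gap x -25..-3; yellow upright end wall, x -37..-25, 40 wide, 27 high. Starts with its nose 5 to 35 mm short of the lip.
- end_wall (a point): Centre of the rear (-x) face of the carrier's yellow end wall, 18 mm above the carrier's underside: the face to push. It is 40 mm wide and its top is 27 mm above the underside.
- lens: Bystander: black camera lens with a blue ring and a steel top, standing beside the fixture, 35 mm diameter, 62 mm high; origin at the centre of its underside. Leave it alone.
- jar: Bystander: small closed jar, 44 mm diameter, 50 mm high, beside the fixture; origin at the centre of its underside. Leave it alone.
- gauge_block: Bystander: aluminium block 45 x 30 x 30 mm with a dark knob 18 mm in diameter on top, 48 mm high in all, beside the fixture; origin at the centre of its underside. Leave it alone.

How it is judged:
By the outcome, as a careful person would: the job done as asked, in the order asked, and still so for the second after the job is handed in, with the robot touching nothing.
It also fails if it takes over 42 s, if anything falls off the work surface, if the arm or the gripper's body presses on something with over 40 N, if the wrist force passes 120 N, or if a joint passes its speed limit or range.

## Working session

There is one attempt and no reset: what is moved stays moved. The work goes in short steps, Python scripts to look and compute and a tool call to move; the robot and the scene stay as the last step left them, time stands still between calls to the robot, and variables do not carry over. Pictures are saved under pics/ and viewed, at most 10 in all, crops included, and the job is handed in when it is done.

Besides the shell and the picture viewer there is one more tool, called after ">>>" by a JSON object that holds its "method" and its "body". servo_tool: Moves the arm, as the interface text tells. Its arguments: {"type":"object","properties":{"commands":{"type":"array"},"newtons":{"type":"number"}},"required":["commands"]}

```bash
mkdir -p pics; ls; python3 - <<'E'
from bench import arm
import cv2,numpy as np
o=arm.get_obs();print({k:np.round(v,3) for k,v in o.items()})
for n in("scene","side","wrist"):
    d=arm.get_image(n);np.savez(f"{n}0.npz",**d);cv2.imwrite(f"pics/{n}0.png",d["frame"][:,:,::-1])
    print(n,d["fx"],d["fy"],d["cx"],d["cy"],d.get("R"),d.get("t"),d.get("hand_eye"))
E
```

```text
pics
{'time': np.float64(0.0), 'joint_positions': array([-0.085,  0.131,  1.489,  0.   ,  1.523, -0.085]), 'qvel': array([-0.001, -0.001,  0.002,  0.   ,  0.   ,  0.001]), 'joint_torque': array([-2.0000e-03, -5.6940e+01, -5.0056e+01, -0.0000e+00,  1.4000e-02,
        0.0000e+00]), 'ee_pos': array([0.6  , 0.   , 0.404]), 'ee_rot': array([-2.22e+00, -2.22e+00,  2.00e-03]), 'ft_force': array([ 0.017, -0.573,  0.549]), 'ft_torque': array([-0.084,  0.007, -0.007]), 'grasp_force': np.float64(0.0), 'gripper_width': np.float64(0.085)}
scene 517.2335172103658 517.2335172103658 318.4211151468631 205.0077179962109 [[-0.14026419  0.99001596 -0.0139409 ]
 [ 0.82284565  0.10872553 -0.5577668 ]
 [-0.5506823  -0.08970592 -0.82988062]] [ 0.05644187 -0.48651593  1.48508223] None
side 404.8845489609332 404.8845489609332 319.3428665547549 201.92981925487234 [[ 0.77010747 -0.63742363 -0.02501219]
 [-0.3626703  -0.40523266 -0.83920006]
 [ 0.52479019  0.65534541 -0.54324731]] [-0.42586321  0.28860601  0.4784464 ] None
wrist 345.18931093082887 345.18931093082887 322.7046314655013 201.95613756503306 None None [[ 3.80152248e-04 -9.44716282e-01 -3.27888703e-01  8.52275614e-02]
 [ 9.99999763e-01  5.47294173e-04 -4.17475677e-04 -4.40839242e-04]
 [ 5.73847646e-04 -3.27888467e-01  9.44716267e-01  3.09433790e-02]
 [ 0.00000000e+00  0.00000000e+00  0.00000000e+00  1.00000000e+00]]
```

View pics/scene0.png

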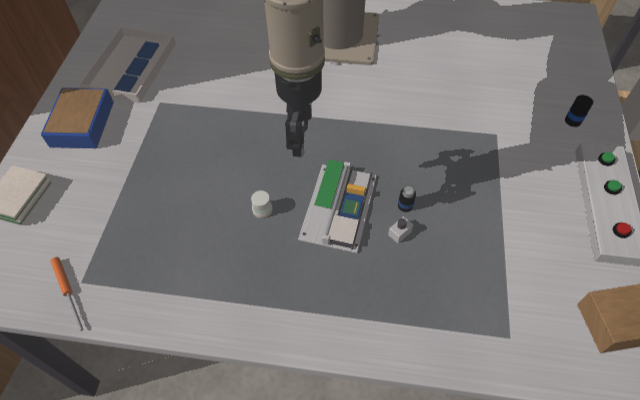

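View pics/wrist0.png

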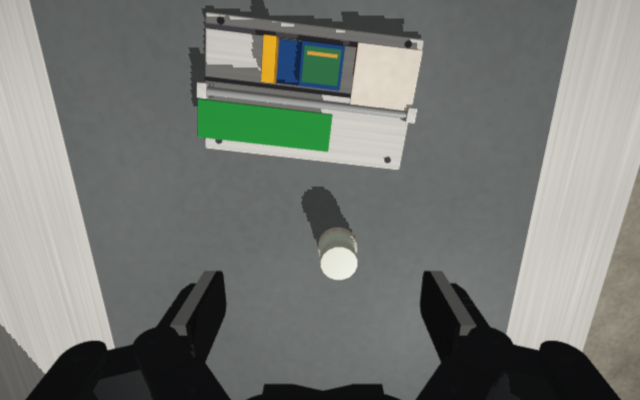

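Scene: the fixture is at about (340,205), with the jar left of it and the lens and gauge block to its right. In the wrist view, image right is world +x and up is world +y. The green paddle runs from (198,118) to (330,135), the yellow wall is at (269,58), and the jar is at (338,255). Next I'll measure with depth.

```bash
cat > h.py <<'E'
import cv2,numpy as np
from scipy.spatial.transform import Rotation as Rn
def cloud(d,ee=None):
    z=d["range_z"].astype(float);v,u=np.mgrid[:z.shape[0],:z.shape[1]]
    P=np.stack([(u-d["cx"])/d["fx"]*z,(v-d["cy"])/d["fy"]*z,z],-1)
    if ee is None: return (P-d["t"])@d["R"]
    H=d["hand_eye"];P=P@H[:3,:3].T+H[:3,3]
    return P@Rn.from_rotvec(ee[1]).as_matrix().T+ee[0]
def hue(d): return cv2.cvtColor(d["frame"],cv2.COLOR_RGB2HSV)
def blob(m):
    n,l,s,c=cv2.connectedComponentsWithStats(m.astype(np.uint8));return l==1+np.argmax(s[1:,4])
def measure(d,ee=None):
    P=cloud(d,ee);h=hue(d);H,S,V=[h[...,i].astype(int) for i in range(3)]
    ws=(d["range_z"]>0)&(P[...,0]>.35)&(P[...,0]<.9)&(abs(P[...,1])<.35)
    g=blob(ws&(H>50)&(H<75)&(S>150)&(V>60)); y=blob(ws&(H>15)&(H<30)&(S>150)&(V>120))
    Q=P[g];top=Q[abs(Q[:,2]-np.median(Q[:,2]))<.006]
    r=cv2.minAreaRect((top[:,:2]*1000).astype(np.float32))
    b=cv2.boxPoints(r);e=[b[1]-b[0],b[2]-b[1]];L=max(e,key=np.linalg.norm);L=L*np.sign(L[0])
    a=np.arctan2(L[1],L[0]);print("paddle",np.round(r[0],1),"size",np.round(r[1],1),"yaw",round(a,4),"z",np.round(np.percentile(Q[:,2],[5,50,95])*1e3,1))
    R=np.array([[np.cos(a),-np.sin(a)],[np.sin(a),np.cos(a)]])
    o=np.array(r[0])-R@[-35,-26.5];print("fixture origin mm",np.round(o,1))
    F=lambda X:np.c_[(X[:,:2]*1e3-o)@R,X[:,2]*1e3]
    f=F(P[y]);print("yellow fix-frame pct5,50,95",np.round(np.percentile(f,[3,50,97],axis=0),1).tolist())
    return P,o,a,R,F
E
python3 - <<'E'
from h import *
for n,ee in(("wrist",(np.array([.6,0,.404]),np.array([-2.22144,-2.22144,.002]))),("scene",None),("side",None)):
    d=dict(np.load(n+"0.npz"));print(n)
    P,o,a,R,F=measure(d,ee)
    ws=(d["range_z"]>0)&(P[...,2]>.035)&(P[...,2]<.07)&(P[...,0]>.35)&(P[...,0]<.9)&(abs(P[...,1])<.35)
    k,l,s,c=cv2.connectedComponentsWithStats(ws.astype(np.uint8))
    for i in range(1,k):
        if s[i,4]>60:
            q=F(P[l==i]);print(" tall blob fix",np.round(q.mean(0)),"max z",q[:,2].max().round(),"n",s[i,4])
E
```

```text
wrist
paddle [541.5  45.1] size [ 35.8 128.4] yaw -0.1143 z [28.7 29.9 31.2]
fixture origin mm [579.3  67.4]
yellow fix-frame pct5,50,95 [[-39.3, 15.3, 20.8], [-32.9, 34.5, 34.7], [-28.0, 52.6, 36.1]]
 tall blob fix [-34.  46.  36.] max z 37.0 n 112
 tall blob fix [-32.  27.  35.] max z 37.0 n 95
 tall blob fix [  54. -154.   49.] max z 52.0 n 1157
sceneTraceback (most recent call last):
  File "<stdin>", line 4, in <module>
  File "h.py", line 15, in measure
    g=blob(ws&(H>50)&(H<75)&(S>150)&(V>60)); y=blob(ws&(H>15)&(H<30)&(S>150)&(V>120))
  File "h.py", line 11, in blob
    n,l,s,c=cv2.connectedComponentsWithStats(m.astype(np.uint8));return l==1+np.argmax(s[1:,4])
                                                                             ~~~~~~~~~^^^^^^^^^
    return _wrapfunc(a, 'argmax', axis=axis, out=out, **kwds)
    return bound(*args, **kwds)
ValueError: attempt to get argmax of an empty sequence
```

View pics/side0.png

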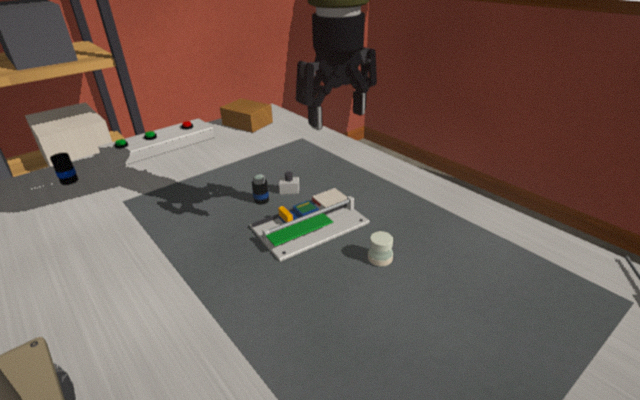

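The side view agrees: jar at (380,248), lens at (260,188), gauge block at (289,184), all clear of the fixture. The measured sizes and heights match the spec (paddle 128x36 mm at z 30, wall top at z 35). The fixture origin is about (579, 67) mm with yaw −0.114, and the wall's rear face is at fixture x ≈ −39.5. I'll go above the start place, turned so the jaw lies along fixture y.

>>> {"method": "servo_tool", "body": {"commands": [0.039,-0.039,0.03,0,-0.365,0.039,-0.039,0.03,0,-0.365,0,0,0.01,0.187,-0.365,0,0,0.01,0.187,-0.365,0,0,0.01,0.187,-0.365,0,0,0.01,0.187,-0.365,0,0,0.01,0.187,-0.365,0,0,0.01,0.187,-0.365,0,0,0.01,0.187,-0.365,0,0,0,0.187,-0.365,0,0,0,0.187,-0.365,0,0,0,0,-0.365,0,0,0,0,-0.365], "newtons": 40}}

```text
time: 1.78
ee_pos: [0.5223, 0.0777, 0.2749]
ee_rot: [-3.137, 0.169, 0.0]
ft_force: [0.5, -0.4, 0.5]
gripper_width: 0.0581
grasp_force: 0.0
```

```bash
python3 - <<'E'
from bench import arm
from h import *
o=arm.get_obs();ee=(o["ee_pos"],o["ee_rot"]);d=arm.get_image("wrist")
np.savez("w1.npz",**d);cv2.imwrite("pics/w1.png",d["frame"][:,:,::-1])
M=Rn.from_rotvec(ee[1]).as_matrix();print(o["time"],ee[0],o["gripper_width"],o["ft_force"]);print(M.round(4))
P,og,a,R,F=measure(d,ee)
print("tool x yaw",np.arctan2(M[1,0],M[0,0]),"TCP in fixture",F(ee[0][None]))
# points near fingers, in tool frame
T=(P-ee[0])@M; m=(d["range_z"]>0)&(d["range_z"]<.25)&(T[...,2]>.12)&(abs(T[...,0])<.03)&(abs(T[...,1])<.08)&(T[...,2]<.18)
q=T[m]*1e3
for s in(-1,1):
    k=q[np.sign(q[:,1])==s]
    if len(k): print("finger",s,len(k),np.round(np.percentile(k,[1,50,99],axis=0),1).tolist())
E
```

```text
1.775 [0.52228538 0.07767574 0.2748504 ] 0.058059459996195 [ 0.50658219 -0.43496772  0.49366811]
[[ 9.942e-01 -1.077e-01 -3.000e-04]
 [-1.077e-01 -9.942e-01  0.000e+00]
 [-3.000e-04  0.000e+00 -1.000e+00]]
paddle [540.9  45.1] size [ 36.7 128.9] yaw -0.1164 z [28.8 29.8 30.9]
fixture origin mm [578.7  67.3]
yellow fix-frame pct5,50,95 [[-47.7, 15.0, 8.4], [-31.8, 34.4, 34.5], [-27.5, 52.9, 35.9]]
tool x yaw -0.10788123465391565 TCP in fixture [[-57.27612263   3.70722165 274.85039553]]
finger -1 3798 [[-10.3, -57.0, 120.2], [7.4, -33.0, 137.1], [13.4, -29.4, 166.3]]
finger 1 3807 [[-10.5, 28.4, 120.2], [7.5, 32.1, 137.0], [13.3, 56.5, 166.3]]
```

View pics/w1.png

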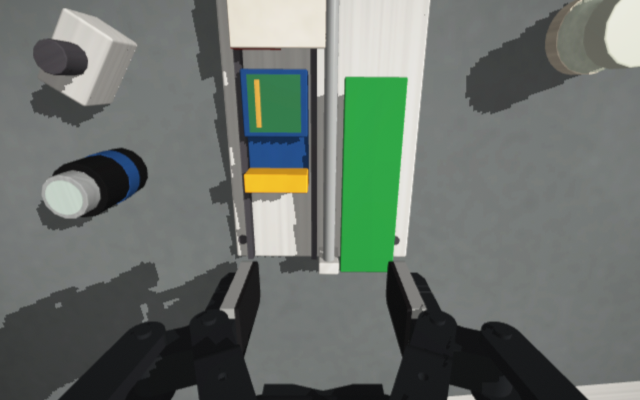

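The wrist view shows the carrier at (276,130) short of the lip, the yellow wall at (276,180), the paddle at (370,175), and the lens and gauge block well off to the left. The fingertips (~167 mm ahead at this opening) line up with the channel and paddle. I'll go 4 mm back and 2 mm toward the paddle, then down to just above it.

>>> {"method": "servo_tool", "body": {"commands": [-0.004,0.002,0.02,0.007,-0.365,0,0,0.025,0,-0.365,0,0,0.025,0,-0.365,0,0,0,0,-0.365,0,0,0,0,-0.365]}}

```text
time: 2.45
ee_pos: [0.5186, 0.0762, 0.2059]
ee_rot: [-3.136, 0.185, -0.001]
ft_force: [0.3, 0.1, 0.1]
gripper_width: 0.0584
grasp_force: 0.0
```

>>> {"method": "servo_tool", "body": {"commands": [0,0,0.003,0,-0.365,0,0,0.003,0,-0.365,0,0,0.003,0,-0.365,0,0,0.002,0,-0.365,0,0,0,0,-0.365,0,0,0,0,-0.365]}}

```text
time: 3.2
ee_pos: [0.5185, 0.0762, 0.1944]
ee_rot: [-3.136, 0.187, -0.002]
ft_force: [1.9, -0.2, 3.8]
gripper_width: 0.0583
grasp_force: 1.9
```

Contact force is 3.8 N at a tip height of about 27 mm, which fits the paddle preload. Now press to open.

>>> {"method": "servo_tool", "body": {"commands": [0,0,0.003,0,-0.365,0,0,0.003,0,-0.365,0,0,0.003,0,-0.365,0,0,0,0,-0.365,0,0,0,0,-0.365]}}

```text
time: 3.82
ee_pos: [0.5183, 0.0761, 0.1851]
ee_rot: [3.136, -0.187, 0.001]
ft_force: [-0.2, 0.3, 6.3]
gripper_width: 0.0586
grasp_force: 2.7
```

```bash
python3 - <<'E'
from bench import arm
from h import *
o=arm.get_obs();ee=(o["ee_pos"],o["ee_rot"]);d=arm.get_image("wrist")
np.savez("w2.npz",**d);cv2.imwrite("pics/w2.png",d["frame"][:,:,::-1])
P=cloud(d,ee);a=-.115;R=np.array([[np.cos(a),-np.sin(a)],[np.sin(a),np.cos(a)]]);og=np.array([579,67.4])
f=np.concatenate([(P[...,:2]*1e3-og)@R,P[...,2:]*1e3],-1);print("TCP fix",(ee[0][:2]*1e3-og)@R,o["ft_force"])
m=(f[...,0]>60)&(f[...,0]<95)&(f[...,1]>10)&(f[...,1]<55)&(f[...,2]>20)&(f[...,2]<70)&(d["range_z"]>0)
q=f[m];p=np.polyfit(q[:,1],q[:,2],1);print("flap slope angle",np.arctan(p[0]),"n",len(q))
h=hue(d).astype(int);m=(h[...,0]>15)&(h[...,0]<30)&(h[...,1]>150)&(h[...,2]>120)&(d["range_z"]>0)&(f[...,2]>32)&(f[...,1]>5)&(f[...,1]<60)
print("wall top",np.percentile(f[m],[3,50,97],axis=0).round(1).tolist())
E
```

```text
TCP fix [-61.26636115   1.69996301] [-0.21197209  0.29419628  6.31937951]Traceback (most recent call last):
  File "<stdin>", line 8, in <module>
    raise TypeError("expected non-empty vector for x")
TypeError: expected non-empty vector for x
```

View pics/w2.png

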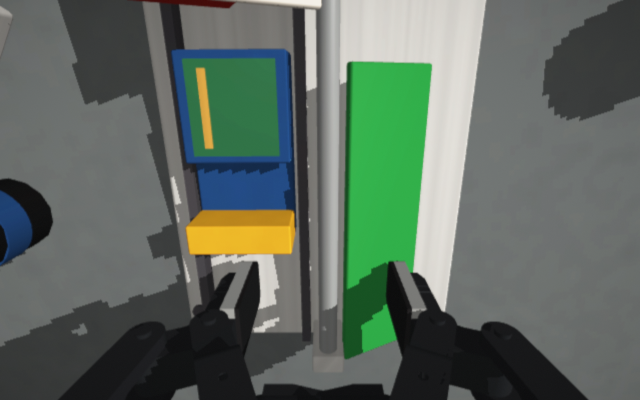

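The paddle is tilted, and the raised red lip is visible at (200,5). The 6.3 N reading implies θ ≈ 0.46. The pusher finger at (235,295) stands in the channel behind the yellow wall. Start the push.

>>> {"method": "servo_tool", "body": {"commands": [0.004,0,0,0,-0.365,0.004,0,0,0,-0.365,0.004,0,0,0,-0.365,0.004,0,0,0,-0.365,0.004,0,0,0,-0.365,0,0,0,0,-0.365]}}

```text
time: 4.62
ee_pos: [0.5372, 0.0734, 0.184]
ee_rot: [3.135, -0.187, -0.005]
ft_force: [-5.0, -3.0, 5.0]
gripper_width: 0.058
grasp_force: 2.9
```

```bash
cat > look.py <<'E'
from bench import arm
from h import *
import sys
o=arm.get_obs();ee=(o["ee_pos"],o["ee_rot"]);d=arm.get_image("wrist")
np.savez(sys.argv[1]+".npz",**d);cv2.imwrite(f"pics/{sys.argv[1]}.png",d["frame"][:,:,::-1])
P=cloud(d,ee);a=-.115;R=np.array([[np.cos(a),-np.sin(a)],[np.sin(a),np.cos(a)]]);og=np.array([579,67.4])
f=np.concatenate([(P[...,:2]*1e3-og)@R,P[...,2:]*1e3],-1);print(o["time"],"TCP fix",((ee[0][:2]*1e3-og)@R).round(1),ee[0][2].round(4),o["ft_force"].round(1))
h=hue(d).astype(int);m=(h[...,0]>15)&(h[...,0]<30)&(h[...,1]>150)&(h[...,2]>120)&(d["range_z"]>0)&(f[...,2]>33)&(f[...,1]>5)&(f[...,1]<60)
if m.any(): print("wall top",np.percentile(f[m],[3,50,97],axis=0).round(1).tolist())
m=(h[...,0]>50)&(h[...,0]<75)&(h[...,1]>150)&(f[...,1]<-8)&(f[...,1]>-46)&(f[...,0]<30)&(f[...,0]>-100)&(d["range_z"]>0)&(f[...,2]>0)&(f[...,2]<34)
if m.sum()>50: print("paddle angle",np.arctan(np.polyfit(f[m][:,1],f[m][:,2],1)[0]).round(3))
m=(f[...,0]>60)&(f[...,0]<100)&(f[...,1]>8)&(f[...,1]<56)&(f[...,2]>20)&(f[...,2]<70)&(d["range_z"]>0)
if m.sum()>50: print("flap angle",np.arctan(np.polyfit(f[m][:,1],f[m][:,2],1)[0]).round(3),"z",f[m][:,2].mean().round(1))
E
python3 look.py w3
```

```text
4.625 TCP fix [-42.2   1.2] 0.184 [-5. -3.  5.]
wall top [[-31.3, 15.3, 33.4], [-25.1, 33.9, 34.8], [-19.9, 52.5, 35.9]]
paddle angle 0.48
flap angle 0.477 z 43.8
```

The carrier moves with the finger (rear face ≈ −31.5) and the flap is at 0.48 rad. Continue, raising 0.8 mm.

>>> {"method": "servo_tool", "body": {"commands": [0.004,0,-0.0004,0,-0.365,0.004,0,-0.0004,0,-0.365,0.004,0,0,0,-0.365,0.004,0,0,0,-0.365,0.004,0,0,0,-0.365,0.004,0,0,0,-0.365,0,0,0,0,-0.365]}}

```text
time: 5.55
ee_pos: [0.5613, 0.0706, 0.1851]
ee_rot: [3.135, -0.187, -0.003]
ft_force: [-5.3, -3.0, 3.3]
gripper_width: 0.0583
grasp_force: 3.0
```

```bash
python3 look.py w4
```

```text
5.55 TCP fix [-18.    1.2] 0.1851 [-5.3 -3.   3.3]
wall top [[-6.7, 15.4, 33.5], [-0.7, 34.1, 34.8], [4.6, 52.5, 35.8]]
paddle angle 0.45
flap angle 0.451 z 45.1
```

>>> {"method": "servo_tool", "body": {"commands": [0.004,0,0,0,-0.365,0.004,0,0,0,-0.365,0.004,0,0,0,-0.365,0.004,0,0,0,-0.365,0.004,0,0,0,-0.365,0.003,0,0,0,-0.365,0,0,0,0,-0.365]}}

```text
time: 6.48
ee_pos: [0.5843, 0.068, 0.1854]
ee_rot: [3.136, -0.187, -0.002]
ft_force: [-4.6, -1.5, 5.4]
gripper_width: 0.0582
grasp_force: 3.0
```

>>> {"method": "servo_tool", "body": {"commands": [0.002,0,0,0,-0.365,0.001,0,0,0,-0.365,0,0,0,0,-0.365]}}

```text
time: 6.85
ee_pos: [0.5872, 0.0678, 0.1855]
ee_rot: [3.136, -0.187, -0.002]
ft_force: [-4.6, -1.1, 4.2]
gripper_width: 0.0582
grasp_force: 3.0
```

```bash
python3 look.py w5
```

```text
6.85 TCP fix [8.1 1.3] 0.1855 [-4.6 -1.1  4.2]
wall top [[19.3, 15.6, 33.5], [25.5, 34.2, 34.8], [30.8, 52.8, 35.9]]
paddle angle 0.441
flap angle 0.443 z 45.1
```

Rear face is at about 18.9, so roughly 2 mm remain. Creep until the force rises against the stop.

>>> {"method": "servo_tool", "body": {"commands": [0.001,0,0,0,-0.365,0.001,0,0,0,-0.365,0,0,0,0,-0.365]}}

```text
time: 7.28
ee_pos: [0.5892, 0.0676, 0.1855]
ee_rot: [3.136, -0.187, -0.002]
ft_force: [-4.4, -1.8, 4.5]
gripper_width: 0.0579
grasp_force: 3.0
```

>>> {"method": "servo_tool", "body": {"commands": [0.001,0,0,0,-0.365,0,0,0,0,-0.365]}}

```text
time: 7.52
ee_pos: [0.5898, 0.0675, 0.1855]
ee_rot: [3.136, -0.187, -0.004]
ft_force: [-7.3, -1.9, 8.3]
gripper_width: 0.0582
grasp_force: 5.0
```

>>> {"method": "servo_tool", "body": {"commands": [0.001,0,0,0,-0.365,0,0,0,0,-0.365]}}

```text
time: 7.78
ee_pos: [0.5902, 0.0675, 0.1854]
ee_rot: [3.136, -0.186, -0.007]
ft_force: [-12.7, -1.5, 11.3]
gripper_width: 0.0584
grasp_force: 7.2
```

>>> {"method": "servo_tool", "body": {"commands": [0.001,0,0,0,-0.365,0,0,0,0,-0.365]}}

```text
time: 8.02
ee_pos: [0.5906, 0.0675, 0.1853]
ee_rot: [3.136, -0.186, -0.01]
ft_force: [-18.2, -1.8, 15.8]
gripper_width: 0.0582
grasp_force: 10.1
```

```bash
python3 look.py w6
```

```text
8.025 TCP fix [11.5  1.4] 0.1853 [-18.2  -1.8  15.8]
wall top [[21.9, 15.6, 33.5], [27.8, 34.2, 34.7], [33.1, 52.7, 35.8]]
paddle angle 0.445
flap angle 0.447 z 45.2
```

The force builds firmly (18 N) with the rear face at about 21.5, so the carrier is home. Back off 4 mm while still holding the paddle, then rise.

>>> {"method": "servo_tool", "body": {"commands": [-0.003,0,0,0,-0.365,-0.003,0,0,0,-0.365,-0.002,0,0,0,-0.365,0,0,0,0,-0.365]}}

```text
time: 8.57
ee_pos: [0.5853, 0.0682, 0.1865]
ee_rot: [-3.136, 0.187, -0.004]
ft_force: [5.6, -2.2, 5.3]
gripper_width: 0.0582
grasp_force: 2.7
```

```bash
python3 look.py w7
```

```text
8.575 TCP fix [6.2 1.5] 0.1865 [ 5.6 -2.2  5.3]
wall top [[21.6, 15.6, 33.5], [27.7, 34.1, 34.8], [33.0, 52.8, 35.9]]
paddle angle 0.413
flap angle 0.415 z 44.1
```

>>> {"method": "servo_tool", "body": {"commands": [0,0,-0.004,0,-0.365,0,0,-0.004,0,-0.365,0,0,-0.006,0,-0.365,0,0,-0.01,0,-0.365,0,0,-0.02,0,-0.365,0,0,-0.03,0,-0.365,0,0,-0.03,0,-0.365,-0.03,0,-0.02,0,-0.365,-0.03,0,0,0,-0.365,0,0,0,0,-0.365,0,0,0,0,-0.365]}}

```text
time: 10.0
ee_pos: [0.5255, 0.0754, 0.3107]
ee_rot: [-3.136, 0.187, -0.002]
ft_force: [0.8, 0.4, -0.2]
gripper_width: 0.0582
grasp_force: 0.0
```

```bash
python3 look.py w8
```

```text
10.0 TCP fix [-54.1   1.8] 0.3107 [ 0.8  0.4 -0.2]
wall top [[21.6, 15.9, 33.5], [26.8, 34.3, 34.8], [32.4, 53.2, 36.1]]
paddle angle -0.0
flap angle -0.002 z 29.7
```

View pics/w8.png

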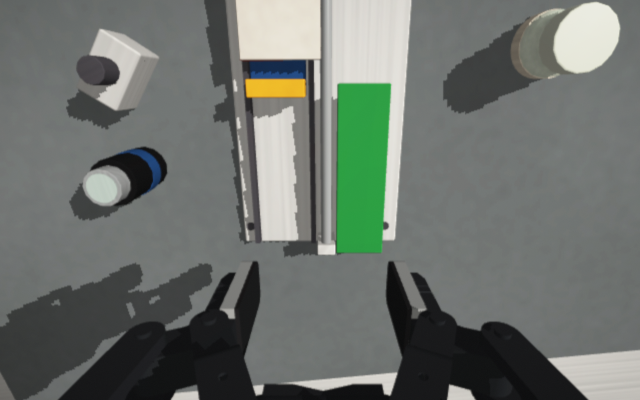

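The flap is level (0.00 rad, roof at (280,30)), and the carrier's wall stands home at (276,88). The lens, gauge block and jar are undisturbed and the hand is clear. Handing in.

```bash
python3 -c "
from bench import arm
print(arm.finish_job())"
```

```text
the job is handed in; nothing more can be done
None
```

I held the flap open, pushed the carrier home against the end stop, and let the flap spring fully shut (0.00 rad measured). The hand is clear, the lens, jar and gauge block were not touched, and the job was handed in at about 10 s; the judge returned no verdict.

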